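Seat the pilot needle and back it off a quarter turn

TASK

Set the pilot screw of the torch valve block: turn the inner bar knob clockwise until you feel its needle come gently home on the seat, without forcing it, then open it again by a quarter turn from there and let go. Leave the wide outer ring beneath it as it is set.

Things in the scene. Friction and masses are not known exactly. Their poses are not given: they have to be found in the camera images.
- valve_block: torch valve block screwed to the bench: grey block on a steel foot 84 x 112 x 6 mm, block top 30 mm above the bench, two brass hose tails at its back (+x). Origin: centre of the underside, z up; both knobs turn about its z axis. A low crucible and a charcoal block (under 40 mm high) stand in front of it.
- main_ring (a joint): OUTER control, to be left alone: black fluted ring, 68 mm across, flat top 50 mm above the bench, pointer lug on its rim. Turns very lightly (0.02 N m) and stays where it is put. Angle in rad, counter-clockwise from above positive.
- ring_lug (a point): pointer lug on the rim of the outer ring, 34 mm from the axis, 42 mm above the bench
- inner_knob (a point): INNER control, to be turned: upright steel bar 30 mm long, 10 thick, 25 high (60 to 85 mm above the bench) on a stem through the ring; a 22 mm round hub under it at 56 to 61 mm. The point: on the axis, 73 mm above the bench, x along the bar, z up. Take the bar across its thickness from above; fingertips 62 to 67 mm above the bench clear hub and ring.
- pilot: the same inner knob as a body; origin on the axis at bench height, x along the bar. Clockwise from above closes. Steady drag about 0.03 N m. It starts 0.6 to 2.9 rad open (often more than one grasp). Where the seat is met differs widely from valve to valve, so it does not show in the bar's direction but must be felt.
- bar_end (a point): top of the bar's end that has a small dimple, 10 mm from the axis (at -x of the bar), 85 mm above the bench. Feel of the seat: past first touch the moment about the axis grows by 1.8 N m per rad of knob turn; 0.1 to 0.2 N m is snug, over 0.4 N m bruises the seat. Let go while seated, the knob springs back to first touch.
- needle_lift (a joint): how far the needle inside stands off its seat, in m: 0 when seated, 0.05 mm per rad of opening (0.079 mm for a quarter turn). Readings are far noisier than this, so it is no use for steering.
- seat_crush (a joint): how far the seat inside is pressed in, in m: 0.0028 mm per 0.1 N m of closing moment; bruised above 0.0111 mm (0.4 N m). Readings are far noisier than this.
There are look-alikes about, which are no part of the job. Of the things that look like the valve_block, the larger one is meant.

How it is judged:
By the outcome, as a careful person would: the job done as asked, in the order asked, and still so for the second after the job is handed in, with the robot touching nothing.
It also fails if it takes over 72 s, if anything falls off the work surface, if the arm or the gripper's body presses on something with over 40 N, if the wrist force passes 120 N, or if a joint passes its speed limit or range.

ROBOT

A 6-joint arm with a two-finger parallel gripper is mounted at the origin on the work surface; the furniture and walls round the work are solid. World frame = base frame: x ahead of the robot, y to its left, z up, the work surface at z = 0. Lengths are in m, angles in rad, forces in N, time in s.
With the tool pointing down it reaches from about 0.3 to 0.85 m from the base axis. Payload 4.2 kg.
Tool frame: the origin (TCP) lies midway between the tips of the shut fingers; the grasp point (between the pads) lies env.grasp_offset behind it (env.grasp_offset is the distance from the TCP to the grasp point, in m); z points along the fingers, y is the line along which they close (so a half turn about z gives the same grasp; the last joint's range is limited). The gripper opens to 91 mm and grips with 3 to 60 N. Pads are 32 mm wide; open, the fingers measure 118 mm over their backs; the gripper's body (76 mm by 178 mm) begins 60 mm behind the grasp point.
Start: joints at [1.237, 0.32, 1.565, -0, 1.257, -0.02], TCP at [0.177, 0.547, 0.214] pointing down, gripper open.
Joint ranges: [-3.11, 3.11], [-0.84, 2.01], [0.21, 2.61], [-1.34, 4.49], [0.05, 2.63], [-2.56, 2.56]. Speed limits (rad/s): [2.57, 2.57, 3.14, 3.14, 3.14, 3.14].

INTERFACE

Orientations are given as a unit quaternion [x, y, z, w].
In Python, from plant import env, eyes, workorder gives the robot as it stands.
- The arm moves only by the tool move_arm, never from a script. Its argument "increments" is a list of rows, each an object of numbers: "dx", "dy", "dz": the shift along the world's x, y, z in m; "spin": the turn about the world's z in rad; "claw": the finger opening in m, from 0 to 0.0912. A call has 1 to 20 rows; each row shifts and turns the commanded pose from where the row before left it; what a row does not reach is not made up. A row lasts 1/12 s, in which the tool goes at most 41.7 mm and 7.16 degrees, less where a joint would pass 70% of its speed; a pose out of reach is approached as far as the arm can. A call is refused whole if a number of a shift passes 0.0417 or a number of a turn 0.125, either way. A call with a gripper value outside its range is refused whole. The fingers move at their own pace and stop on an object; the grip force is fixed at half the most. Time passes only in rows, so rows that do not move let the fingers close. It gives the time, the measured TCP pose, the force, the opening and the grip force at its end, in the units of the state.
- env.state(): the state, without advancing time (a new reading comes with each control period).
- eyes.grab_frame(name): name is "scene" or "top" or "wrist"; returns a dict with "image" (420x560x3 uint8, blue, green, red), "vfov" (degrees; the focal length in pixels is half the picture's height over the tangent of half this angle, whatever the lens; pixels are square), "cx", "cy" (the principal point, pixels), "R" (3x3) and "t" (3): a world point X has camera coordinates R X + t; the wrist camera has in their place "tool_from_camera" (4x4, takes a point from camera to tool coordinates, whose origin is the TCP and whose axes are the flange's). Camera axes: x right, y down, z forward; pixel columns grow to the right and rows downward; lengths in m; the calibration is good to about 2 mm. The wrist camera is an equidistant fisheye: a pixel r from the principal point sees the ray r / f radians off the axis. A picture is of the moment at which its call begins: read the wrist's pose just before it. There is no depth.
- workorder.sign_off(): hands the job in; it is judged then, once.
The state is a dict: "t": time; "joints": joint angles; "dq": joint speeds; "effort": joint torques, N m; "ee_pos": TCP position; "tool_rot": TCP orientation; "wrist_force": force on the tool from outside, world axes, zero at the start; "torque": the same for the moment, N m; "opening": finger opening in m; "grasp_force": force on a finger pad.
Only numpy, scipy, OpenCV 4.12 (cv2) and the standard library are available. Lean on these libraries where they do the work, as an engineer would, in place of code of your own. Each camera call takes 0.05 s, during which the arm holds its last target. There are 200 camera calls.

## Working session

There is one attempt and no reset: what is moved stays moved. The work goes in short steps, Python scripts to look and compute and a tool call to move; the robot and the scene stay as the last step left them, time stands still between calls to the robot, and variables do not carry over. Pictures are saved under pics/ and viewed, at most 10 in all, crops included, and the job is handed in when it is done.

Besides the shell and the picture viewer there is one more tool, called after "Request:" by a JSON object that holds its "op" and its "data", one argument or row to a line. move_arm: Moves the arm, as the interface text tells. Its arguments: {"type":"object","properties":{"increments":{"type":"array"}},"required":["increments"]}

```bash
mkdir -p pics; cat > h.py <<'E'
import numpy as np, cv2
from plant import env, eyes, workorder
def ray(f,u,v):
    F=f["image"].shape[0]/2/np.tan(np.radians(f["vfov"])/2)
    d=np.array([(u-f["cx"])/F,(v-f["cy"])/F,1.0]);R=np.array(f["R"]);t=np.array(f["t"])
    return -R.T@t, R.T@d
def onz(f,u,v,z):
    o,d=ray(f,u,v); return o+d*(z-o[2])/d[2]
E
python3 - <<'E'
from h import *
a=eyes.grab_frame("top");b=eyes.grab_frame("scene")
cv2.imwrite("pics/top.png",a["image"]);cv2.imwrite("pics/scene.png",b["image"])
for f in(a,b):print(f["vfov"],f["cx"],f["cy"],-np.array(f["R"]).T@f["t"])
s=env.state();print(s,env.grasp_offset)
E
```

```text
48.62975512540776 276.3652473566117 212.64532650704058 [ 0.35134834 -0.09680015  0.90972651]
55.964986770191366 277.75438056476185 213.10234586246983 [ 0.12565028 -0.55890446  0.71841045]
{'t': 0.1, 'joints': array([ 1.23701196e+00,  3.20239054e-01,  1.56551873e+00, -5.69782394e-06,
        1.25745182e+00, -2.00257316e-02]), 'dq': array([ 0.00092033, -0.00204553, -0.00477902, -0.00012477,  0.00026712,
        0.00032661]), 'effort': array([ 7.34261931e-06, -4.13332808e+01, -2.32509792e+01,  7.29120173e-02,
        4.23009752e-02, -5.07098218e-05]), 'ee_pos': array([0.17733253, 0.54649633, 0.21321288]), 'tool_rot': array([ 1.56235692e-01,  9.87719472e-01, -7.96335386e-04, -1.39611532e-04]), 'wrist_force': array([ 0.40494882,  0.77885081, -0.45055302]), 'torque': array([ 0.04557168, -0.0140886 , -0.01840221]), 'grasp_force': 0.0, 'opening': 0.09106187142079647} 0.0188
```

View pics/top.png

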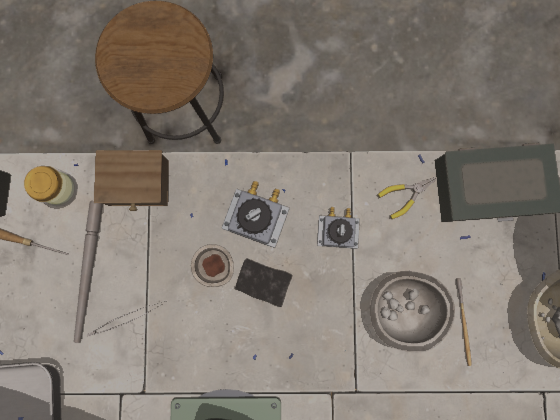

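View pics/scene.png

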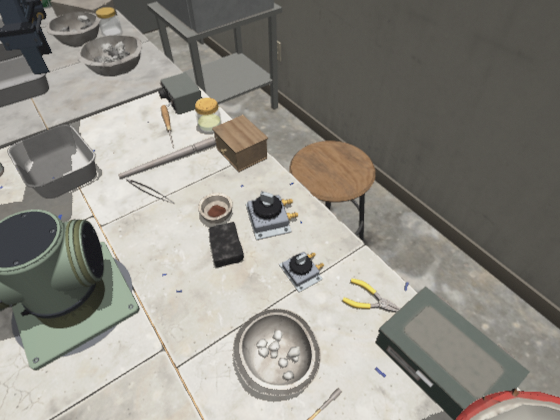

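The larger block is at about (255,214) in the top view and (268,208) in the scene view. The smaller look-alike is at (340,231). Next I measure the ring centre and the bar.

```bash
python3 - <<'E'
from h import *
a=eyes.grab_frame("top");im=a["image"]
x0,y0=215,172
c=im[y0:y0+80,x0:x0+80]
cv2.imwrite("pics/c1.png",cv2.resize(c,(560,560),interpolation=cv2.INTER_CUBIC))
g=cv2.cvtColor(c,cv2.COLOR_BGR2GRAY)
m=(g<75).astype(np.uint8)
cs,_=cv2.findContours(m,cv2.RETR_EXTERNAL,cv2.CHAIN_APPROX_NONE)
k=max(cs,key=cv2.contourArea);h=cv2.convexHull(k)
(ex,ey),ax,an=cv2.fitEllipse(h);print("ring",ex+x0,ey+y0,ax,onz(a,ex+x0,ey+y0,.05))
disc=cv2.circle(np.zeros_like(g),(int(round(ex)),int(round(ey))),13,1,-1)
b=((g>110)&(disc>0)).astype(np.uint8)
cs,_=cv2.findContours(b,cv2.RETR_EXTERNAL,cv2.CHAIN_APPROX_NONE)
for q in cs:
    if cv2.contourArea(q)>8:
        r=cv2.minAreaRect(q);bx=cv2.boxPoints(r)+[x0,y0]
        print(r,[onz(a,*p,.085)[:2].round(4) for p in bx], onz(a,r[0][0]+x0,r[0][1]+y0,.085))
E
```

```text
ring 253.4733772277832 216.16558074951172 (34.866512298583984, 37.306793212890625) [ 0.4388348  -0.05326966  0.05      ]
((40.61764907836914, 46.02940368652344), (3.086974620819092, 8.917926788330078), 59.036251068115234) [array([ 0.4302, -0.0506]), array([ 0.4384, -0.0643]), array([ 0.4336, -0.0671]), array([ 0.4255, -0.0535])] [ 0.43191699 -0.0588693   0.085     ]
((37.57691955566406, 40.61538314819336), (6.1017022132873535, 15.808956146240234), 56.3099365234375) [array([ 0.4384, -0.0387]), array([ 0.4541, -0.0621]), array([ 0.4449, -0.0682]), array([ 0.4293, -0.0447])] [ 0.44165013 -0.05343327  0.085     ]
```

View pics/c1.png

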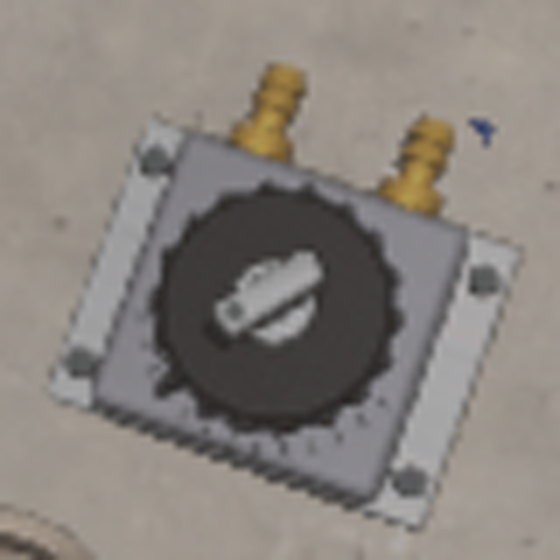

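Bar dimple is at crop pixel (235,312) and the far end at (312,265). The axis is near (0.440,-0.0535) and the bar's +x points at about -57°. The lug is at crop pixel (165,385). I'll move above it at height.

Request:
{"op": "move_arm", "data": {
  "increments": [
    {"dx": 0.0146,"dy": -0.0333,"spin": -0.038},
    {"dx": 0.0146,"dy": -0.0333,"spin": -0.038},
    {"dx": 0.0146,"dy": -0.0333,"spin": -0.038},
    {"dx": 0.0146,"dy": -0.0333,"spin": -0.038},
    {"dx": 0.0146,"dy": -0.0333,"spin": -0.038},
    {"dx": 0.0146,"dy": -0.0333,"spin": -0.038},
    {"dx": 0.0146,"dy": -0.0333,"spin": -0.038},
    {"dx": 0.0146,"dy": -0.0333,"spin": -0.038},
    {"dx": 0.0146,"dy": -0.0333,"spin": -0.038},
    {"dx": 0.0146,"dy": -0.0333,"spin": -0.038},
    {"dx": 0.0146,"dy": -0.0333,"spin": -0.038},
    {"dx": 0.0146,"dy": -0.0333,"spin": -0.038},
    {"dx": 0.0146,"dy": -0.0333,"spin": -0.038},
    {"dx": 0.0146,"dy": -0.0333,"spin": -0.038},
    {"dx": 0.0146,"dy": -0.0333,"spin": -0.038},
    {"dx": 0.0146,"dy": -0.0333,"spin": -0.038},
    {"dx": 0.0146,"dy": -0.0333,"spin": -0.038},
    {"dx": 0.0146,"dy": -0.0333,"spin": -0.034},
    {"claw": 0.05},
    {"claw": 0.05}
  ]
}}

```text
invalid input
```

```bash
cat >> h.py <<'E'
from scipy.spatial.transform import Rotation as Ro
def tooly():
    s=env.state(); y=Ro.from_quat(s["tool_rot"]).as_matrix()[:,1]; return np.arctan2(y[1],y[0])
def wz(f,s,u,v,z):
    F=f["image"].shape[0]/2/np.tan(np.radians(f["vfov"])/2)
    p=np.array([u-f["cx"],v-f["cy"]],float);r=np.hypot(*p)+1e-9;th=r/F
    d=np.r_[p/r*np.sin(th),np.cos(th)]
    T=np.array(f["tool_from_camera"]);M=Ro.from_quat(s["tool_rot"]).as_matrix()
    o=M@T[:3,3]+s["ee_pos"];d=M@T[:3,:3]@d
    return o+d*(z-o[2])/d[2]
E
python3 - <<'E'
from h import *
s=env.state();f=eyes.grab_frame("wrist");cv2.imwrite("pics/w1.png",f["image"])
print(s["t"],s["ee_pos"],np.degrees(tooly()),s["joints"],s["wrist_force"],s["torque"],s["opening"],f["vfov"],f["cx"],f["cy"])
E
```

```text
0.15 [0.17736232 0.54655755 0.21331274] 72.02264713002982 [ 1.23699945e+00  3.20155791e-01  1.56538468e+00 -8.49891972e-06
  1.25742797e+00 -1.99981478e-02] [-0.24612549 -0.24113603 -0.07788076] [-0.0124033   0.01082945 -0.02366219] 0.09143698246385769 65.70646984690485 282.4774619164869 215.36783151774742
```

View pics/w1.png

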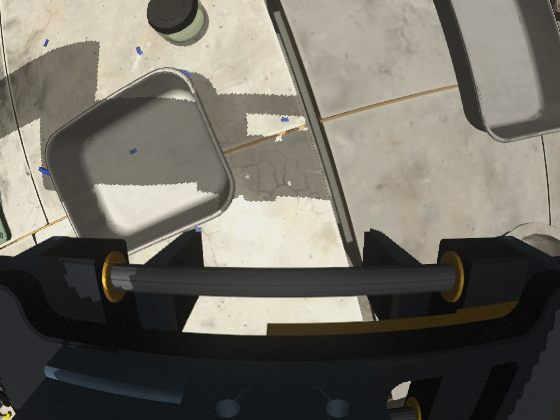

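The move was refused as invalid, so this picture shows only the tray at the start pose. I'll retry with every field given in each row.

Request:
{"op": "move_arm", "data": {
  "increments": [
    {"dx": 0.0146,"dy": -0.0333,"dz": 0,"spin": -0.038,"claw": 0.05},
    {"dx": 0.0146,"dy": -0.0333,"dz": 0,"spin": -0.038,"claw": 0.05}
  ]
}}

```text
t: 0.37
ee_pos: [0.2065, 0.4804, 0.2132]
tool_rot: [0.193, 0.981, -0.0, -0.0]
wrist_force: [0.4, -0.6, -0.6]
opening: 0.081
grasp_force: 0.0
```

Request:
{"op": "move_arm", "data": {
  "increments": [
    {"dx": 0.0146,"dy": -0.0333,"dz": 0,"spin": -0.038,"claw": 0.05},
    {"dx": 0.0146,"dy": -0.0333,"dz": 0,"spin": -0.038,"claw": 0.05},
    {"dx": 0.0146,"dy": -0.0333,"dz": 0,"spin": -0.038,"claw": 0.05},
    {"dx": 0.0146,"dy": -0.0333,"dz": 0,"spin": -0.038,"claw": 0.05},
    {"dx": 0.0146,"dy": -0.0333,"dz": 0,"spin": -0.038,"claw": 0.05},
    {"dx": 0.0146,"dy": -0.0333,"dz": 0,"spin": -0.038,"claw": 0.05},
    {"dx": 0.0146,"dy": -0.0333,"dz": 0,"spin": -0.038,"claw": 0.05},
    {"dx": 0.0146,"dy": -0.0333,"dz": 0,"spin": -0.038,"claw": 0.05},
    {"dx": 0.0146,"dy": -0.0333,"dz": 0,"spin": -0.038,"claw": 0.05},
    {"dx": 0.0146,"dy": -0.0333,"dz": 0,"spin": -0.038,"claw": 0.05},
    {"dx": 0.0146,"dy": -0.0333,"dz": 0,"spin": -0.038,"claw": 0.05},
    {"dx": 0.0146,"dy": -0.0333,"dz": 0,"spin": -0.038,"claw": 0.05},
    {"dx": 0.0146,"dy": -0.0333,"dz": 0,"spin": -0.038,"claw": 0.05},
    {"dx": 0.0146,"dy": -0.0333,"dz": 0,"spin": -0.038,"claw": 0.05},
    {"dx": 0.0146,"dy": -0.0333,"dz": 0,"spin": -0.038,"claw": 0.05},
    {"dx": 0.0146,"dy": -0.0333,"dz": 0,"spin": -0.034,"claw": 0.05},
    {"dx": 0,"dy": 0,"dz": -0.03,"spin": 0,"claw": 0.05},
    {"dx": 0,"dy": 0,"dz": -0.03,"spin": 0,"claw": 0.05},
    {"dx": 0,"dy": 0,"dz": 0,"spin": 0,"claw": 0.05}
  ]
}}

```text
t: 1.95
ee_pos: [0.4364, -0.0527, 0.1494]
tool_rot: [0.477, 0.879, -0.002, -0.005]
wrist_force: [-1.0, 0.3, -0.1]
opening: 0.05
grasp_force: 0.0
```

```bash
python3 - <<'E'
from h import *
s=env.state();f=eyes.grab_frame("wrist");cv2.imwrite("pics/w2.png",f["image"])
print(s["t"],s["ee_pos"],np.degrees(tooly()),s["joints"],s["wrist_force"],s["torque"],s["opening"])
E
```

```text
1.95 [ 0.43637878 -0.05266365  0.14942623] 33.015595853302216 [-1.46337473e-01  1.69967003e-01  1.94808692e+00  1.04388714e-04
  1.03454822e+00 -7.21633809e-01] [-0.98297504  0.2804255  -0.1299764 ] [-0.07122174  0.0631247   0.07154103] 0.04999602219574416
```

View pics/w2.png

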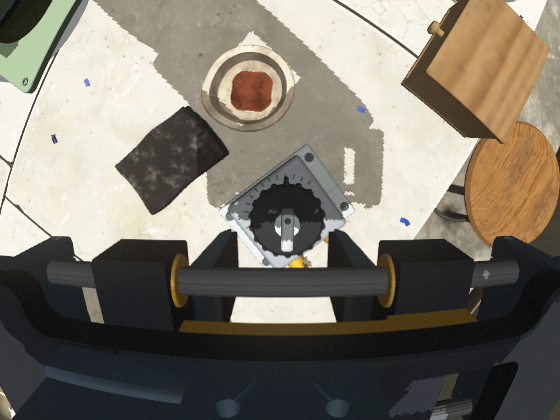

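The wrist view shows the bar upright at about (288,232) between the fingers, closely aligned with the pads. I'll measure it at z = 85 mm.

Request:
{"op": "move_arm", "data": {
  "increments": [
    {"dx": 0,"dy": 0,"dz": 0,"spin": 0,"claw": 0.05},
    {"dx": 0,"dy": 0,"dz": 0,"spin": 0,"claw": 0.05}
  ]
}}

```text
t: 2.17
ee_pos: [0.4415, -0.0523, 0.1556]
tool_rot: [0.476, 0.879, 0.001, 0.001]
wrist_force: [0.4, 0.3, 0.9]
opening: 0.0502
grasp_force: 0.0
```

```bash
python3 - <<'E'
from h import *
s=env.state();f=eyes.grab_frame("wrist");im=f["image"]
print(s["t"],s["ee_pos"],np.degrees(tooly()),s["torque"])
x0,y0=230,160;c=im[y0:y0+120,x0:x0+120]
cv2.imwrite("pics/c2.png",cv2.resize(c,(600,600),interpolation=cv2.INTER_CUBIC))
g=cv2.cvtColor(c,cv2.COLOR_BGR2GRAY)
m=(g<75).astype(np.uint8)
b=np.zeros_like(g);b[45:100,40:75]=((g>100)&(g<215))[45:100,40:75]
cs,_=cv2.findContours(b,cv2.RETR_EXTERNAL,cv2.CHAIN_APPROX_NONE)
for q in cs:
    if cv2.contourArea(q)>30:
        r=cv2.minAreaRect(q);bx=cv2.boxPoints(r)+[x0,y0]
        P=[wz(f,s,*p,.085)[:2].round(4) for p in bx];print(r,bx.round(1).tolist(),P,np.mean(P,0))
E
```

```text
2.1667 [ 0.44146978 -0.05227731  0.1556394 ] 33.11289481919626 [-0.04749689 -0.02056106 -0.02134598]
((57.0, 91.0), (16.0, 34.0), 90.0) [[270.0, 243.0], [304.0, 243.0], [304.0, 259.0], [270.0, 259.0]] [array([ 0.4412, -0.071 ]), array([ 0.4636, -0.0565]), array([ 0.4712, -0.0676]), array([ 0.4485, -0.0824])] [ 0.456125 -0.069375]
((51.0, 66.5), (35.0, 22.0), 90.0) [[270.0, 209.0], [292.0, 209.0], [292.0, 244.0], [270.0, 244.0]] [array([ 0.4266, -0.048 ]), array([ 0.4406, -0.0388]), array([ 0.4561, -0.0623]), array([ 0.4417, -0.0717])] [ 0.44125 -0.0552 ]
```

View pics/c2.png

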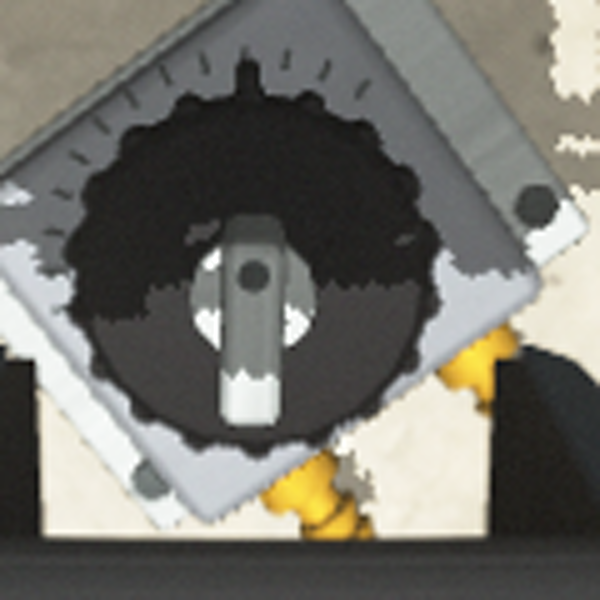

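The crop shows the dimple at (253,275), which is full-frame (280.6,215). The bar's far end is at (250,425), which is (280,245). The ring lug is at the crop's top, (247,75).

```bash
python3 - <<'E'
from h import *
s=env.state();f=eyes.grab_frame("wrist")
D=wz(f,s,280.6,215,.085);E_=wz(f,s,280.1,245,.085);L=wz(f,s,279.4,175,.042)
v=E_-D;print(D,E_,np.linalg.norm(v),np.degrees(np.arctan2(v[1],v[0])),"axis",D+v*10/25,"lug",L, s["ee_pos"])
s=env.state();print(s["ee_pos"],s["t"],s["torque"])
E
```

```text
[ 0.43598349 -0.04748218  0.085     ] [ 0.44887952 -0.06803554  0.085     ] 0.024264135418470233 -57.89414698795543 axis [ 0.4411419  -0.05570352  0.085     ] lug [ 0.4210354  -0.02676556  0.042     ] [ 0.44152944 -0.0522244   0.15573186]
[ 0.44140921 -0.0522286   0.15565038] 2.2667 [-0.0512753   0.05634448  0.01154967]
```

Request:
{"op": "move_arm", "data": {
  "increments": [
    {"dx": -0.0005,"dy": -0.003,"dz": -0.015,"spin": -0.01,"claw": 0.05},
    {"dx": 0,"dy": 0,"dz": -0.02,"spin": 0,"claw": 0.05},
    {"dx": 0,"dy": 0,"dz": -0.02,"spin": 0,"claw": 0.05},
    {"dx": 0,"dy": 0,"dz": -0.015,"spin": 0,"claw": 0.05},
    {"dx": 0,"dy": 0,"dz": -0.01,"spin": 0,"claw": 0.05},
    {"dx": 0,"dy": 0,"dz": 0,"spin": 0,"claw": 0.05},
    {"dx": 0,"dy": 0,"dz": 0,"spin": 0,"claw": 0.05},
    {"dx": 0,"dy": 0,"dz": 0,"spin": 0,"claw": 0.05}
  ]
}}

```text
t: 2.93
ee_pos: [0.4409, -0.0554, 0.0752]
tool_rot: [0.481, 0.877, 0.0, 0.001]
wrist_force: [0.6, 0.0, -0.2]
opening: 0.05
grasp_force: 0.0
```

Request:
{"op": "move_arm", "data": {
  "increments": [
    {"dx": 0,"dy": 0,"dz": -0.006,"spin": 0,"claw": 0.05},
    {"dx": 0,"dy": 0,"dz": -0.0047,"spin": 0,"claw": 0.05},
    {"dx": 0,"dy": 0,"dz": 0,"spin": 0,"claw": 0.05},
    {"dx": 0,"dy": 0,"dz": 0,"spin": 0,"claw": 0.02},
    {"dx": 0,"dy": 0,"dz": 0,"spin": 0,"claw": 0.02},
    {"dx": 0,"dy": 0,"dz": 0,"spin": 0,"claw": 0.02},
    {"dx": 0,"dy": 0,"dz": 0,"spin": 0,"claw": 0.0},
    {"dx": 0,"dy": 0,"dz": 0,"spin": 0,"claw": 0.0},
    {"dx": 0,"dy": 0,"dz": 0,"spin": 0,"claw": 0.0},
    {"dx": 0,"dy": 0,"dz": 0,"spin": 0,"claw": 0.0},
    {"dx": 0,"dy": 0,"dz": 0,"spin": 0,"claw": 0.0},
    {"dx": 0,"dy": 0,"dz": 0,"spin": 0,"claw": 0.0}
  ]
}}

```text
t: 3.93
ee_pos: [0.4405, -0.0551, 0.0634]
tool_rot: [0.481, 0.877, 0.001, 0.001]
wrist_force: [2.1, 3.4, -0.7]
opening: 0.01
grasp_force: 30.0
```

```bash
cat > r.py <<'E'
from h import *
s=env.state();M=Ro.from_quat(s["tool_rot"]).as_matrix()
d=np.r_[.441,-.0555]-s["ee_pos"][:2]
print("t%.2f"%s["t"],s["ee_pos"].round(4),"yaw %.4f"%tooly(),"F",s["wrist_force"].round(1),"T",s["torque"].round(3),"op %.4f g %.1f"%(s["opening"],s["grasp_force"]),"q6 %.2f e6 %.3f"%(s["joints"][5],s["effort"][5]))
E
python3 r.py
```

```text
t3.93 [ 0.4405 -0.0551  0.0634] yaw 0.5665 F [ 2.1  3.4 -0.7] T [ 0.587 -0.528 -0.012] op 0.0100 g 30.0 q6 -0.72 e6 -0.021
```

Request:
{"op": "move_arm", "data": {
  "increments": [
    {"dx": 0.0005,"dy": 0.001,"dz": 0,"spin": -0.08,"claw": 0.0},
    {"dx": 0,"dy": 0,"dz": 0,"spin": -0.08,"claw": 0.0},
    {"dx": 0,"dy": 0,"dz": 0,"spin": -0.08,"claw": 0.0},
    {"dx": 0,"dy": 0,"dz": 0,"spin": -0.08,"claw": 0.0},
    {"dx": 0,"dy": 0,"dz": 0,"spin": -0.08,"claw": 0.0},
    {"dx": 0,"dy": 0,"dz": 0,"spin": 0,"claw": 0.0},
    {"dx": 0,"dy": 0,"dz": 0,"spin": 0,"claw": 0.0},
    {"dx": 0,"dy": 0,"dz": 0,"spin": 0,"claw": 0.0}
  ]
}}

```text
t: 4.6
ee_pos: [0.4407, -0.0547, 0.0634]
tool_rot: [0.645, 0.764, 0.0, 0.001]
wrist_force: [1.3, -0.4, 0.1]
opening: 0.0097
grasp_force: 30.0
```

```bash
python3 r.py
```

```text
t4.60 [ 0.4407 -0.0547  0.0634] yaw 0.1690 F [ 1.3 -0.4  0.1] T [-0.114 -0.295  0.027] op 0.0097 g 30.0 q6 -0.32 e6 0.005
```

Request:
{"op": "move_arm", "data": {
  "increments": [
    {"dx": 0,"dy": 0,"dz": 0,"spin": -0.06,"claw": 0.0},
    {"dx": 0,"dy": 0,"dz": 0,"spin": -0.06,"claw": 0.0},
    {"dx": 0,"dy": 0,"dz": 0,"spin": 0,"claw": 0.0},
    {"dx": 0,"dy": 0,"dz": 0,"spin": 0,"claw": 0.0}
  ]
}}

```text
t: 4.93
ee_pos: [0.4407, -0.0547, 0.0634]
tool_rot: [0.689, 0.724, 0.0, 0.001]
wrist_force: [1.8, -0.8, 0.2]
opening: 0.0099
grasp_force: 30.0
```

```bash
python3 r.py
```

```text
t4.93 [ 0.4407 -0.0547  0.0634] yaw 0.0495 F [ 1.8 -0.8  0.2] T [-0.214 -0.4    0.068] op 0.0099 g 30.0 q6 -0.20 e6 0.066
```

Request:
{"op": "move_arm", "data": {
  "increments": [
    {"dx": 0,"dy": 0,"dz": 0,"spin": -0.05,"claw": 0.0},
    {"dx": 0,"dy": 0,"dz": 0,"spin": -0.04,"claw": 0.0},
    {"dx": 0,"dy": 0,"dz": 0,"spin": 0,"claw": 0.0},
    {"dx": 0,"dy": 0,"dz": 0,"spin": 0,"claw": 0.0}
  ]
}}

```text
t: 5.27
ee_pos: [0.4407, -0.0546, 0.0634]
tool_rot: [0.721, 0.693, 0.0, 0.0]
wrist_force: [3.8, -0.6, 0.2]
opening: 0.0099
grasp_force: 30.0
```

```bash
python3 r.py
```

```text
t5.27 [ 0.4407 -0.0546  0.0634] yaw -0.0406 F [ 3.8 -0.6  0.2] T [-0.324 -0.428  0.005] op 0.0099 g 30.0 q6 -0.11 e6 0.050
```

Request:
{"op": "move_arm", "data": {
  "increments": [
    {"dx": 0.0006,"dy": 0,"dz": 0,"spin": -0.04,"claw": 0.0},
    {"dx": 0,"dy": 0,"dz": 0,"spin": -0.04,"claw": 0.0},
    {"dx": 0,"dy": 0,"dz": 0,"spin": 0,"claw": 0.0},
    {"dx": 0,"dy": 0,"dz": 0,"spin": 0,"claw": 0.0}
  ]
}}

```text
t: 5.6
ee_pos: [0.4408, -0.0546, 0.0634]
tool_rot: [0.748, 0.663, -0.0, 0.0]
wrist_force: [1.5, -1.6, 0.7]
opening: 0.0096
grasp_force: 30.0
```

```bash
python3 r.py
```

```text
t5.60 [ 0.4408 -0.0546  0.0634] yaw -0.1207 F [ 1.5 -1.6  0.7] T [-0.396 -0.178  0.033] op 0.0096 g 30.0 q6 -0.03 e6 0.050
```

Request:
{"op": "move_arm", "data": {
  "increments": [
    {"dx": 0,"dy": 0,"dz": 0,"spin": -0.04,"claw": 0.0},
    {"dx": 0,"dy": 0,"dz": 0,"spin": -0.04,"claw": 0.0},
    {"dx": 0,"dy": 0,"dz": 0,"spin": 0,"claw": 0.0},
    {"dx": 0,"dy": 0,"dz": 0,"spin": 0,"claw": 0.0}
  ]
}}

```text
t: 5.93
ee_pos: [0.4408, -0.0546, 0.0634]
tool_rot: [0.774, 0.633, -0.0, 0.0]
wrist_force: [2.0, -1.2, 2.7]
opening: 0.0097
grasp_force: 30.0
```

```bash
python3 r.py
```

```text
t5.93 [ 0.4408 -0.0546  0.0634] yaw -0.2008 F [ 2.  -1.2  2.7] T [-0.396 -0.179  0.01 ] op 0.0097 g 30.0 q6 0.05 e6 0.050
```

Joint 6 effort reads a steady 0.050, so it's a much cleaner feel signal than the wrist torque. I'll keep going with it.

Request:
{"op": "move_arm", "data": {
  "increments": [
    {"dx": 0,"dy": 0,"dz": 0,"spin": -0.04,"claw": 0.0},
    {"dx": 0,"dy": 0,"dz": 0,"spin": -0.04,"claw": 0.0},
    {"dx": 0,"dy": 0,"dz": 0,"spin": 0,"claw": 0.0},
    {"dx": 0,"dy": 0,"dz": 0,"spin": 0,"claw": 0.0}
  ]
}}

```text
t: 6.27
ee_pos: [0.4409, -0.0546, 0.0634]
tool_rot: [0.799, 0.601, -0.0, 0.0]
wrist_force: [1.9, -2.2, 2.4]
opening: 0.0097
grasp_force: 30.0
```

```bash
python3 r.py
```

```text
t6.27 [ 0.4409 -0.0546  0.0634] yaw -0.2808 F [ 1.9 -2.2  2.4] T [-0.514 -0.129  0.031] op 0.0097 g 30.0 q6 0.13 e6 0.050
```

Request:
{"op": "move_arm", "data": {
  "increments": [
    {"dx": 0,"dy": 0,"dz": 0,"spin": -0.04,"claw": 0.0},
    {"dx": 0,"dy": 0,"dz": 0,"spin": -0.04,"claw": 0.0},
    {"dx": 0,"dy": 0,"dz": 0,"spin": 0,"claw": 0.0},
    {"dx": 0,"dy": 0,"dz": 0,"spin": 0,"claw": 0.0}
  ]
}}

```text
t: 6.6
ee_pos: [0.4409, -0.0546, 0.0634]
tool_rot: [0.823, 0.569, -0.0, 0.0]
wrist_force: [0.4, -2.6, 3.2]
opening: 0.0097
grasp_force: 30.0
```

```bash
python3 r.py
```

```text
t6.60 [ 0.4409 -0.0546  0.0634] yaw -0.3609 F [ 0.4 -2.6  3.2] T [-0.507 -0.103 -0.026] op 0.0097 g 30.0 q6 0.21 e6 0.050
```

Request:
{"op": "move_arm", "data": {
  "increments": [
    {"dx": 0,"dy": -0.0005,"dz": 0,"spin": -0.04,"claw": 0.0},
    {"dx": 0,"dy": 0,"dz": 0,"spin": -0.04,"claw": 0.0},
    {"dx": 0,"dy": 0,"dz": 0,"spin": 0,"claw": 0.0},
    {"dx": 0,"dy": 0,"dz": 0,"spin": 0,"claw": 0.0}
  ]
}}

```text
t: 6.93
ee_pos: [0.4409, -0.0547, 0.0634]
tool_rot: [0.845, 0.535, 0.0, -0.0]
wrist_force: [1.6, 0.4, 4.0]
opening: 0.0097
grasp_force: 30.0
```

```bash
python3 r.py
```

```text
t6.93 [ 0.4409 -0.0547  0.0634] yaw -0.4412 F [1.6 0.4 4. ] T [-0.123 -0.151  0.023] op 0.0097 g 30.0 q6 0.29 e6 0.050
```

Request:
{"op": "move_arm", "data": {
  "increments": [
    {"dx": 0,"dy": 0,"dz": 0,"spin": -0.04,"claw": 0.0},
    {"dx": 0,"dy": 0,"dz": 0,"spin": -0.04,"claw": 0.0},
    {"dx": 0,"dy": 0,"dz": 0,"spin": 0,"claw": 0.0},
    {"dx": 0,"dy": 0,"dz": 0,"spin": 0,"claw": 0.0}
  ]
}}

```text
t: 7.27
ee_pos: [0.4409, -0.0547, 0.0633]
tool_rot: [0.865, 0.501, 0.0, -0.0]
wrist_force: [1.3, 1.1, 4.2]
opening: 0.0099
grasp_force: 30.0
```

```bash
python3 r.py
```

```text
t7.27 [ 0.4409 -0.0547  0.0633] yaw -0.5212 F [1.3 1.1 4.2] T [ 0.047 -0.124 -0.007] op 0.0099 g 30.0 q6 0.37 e6 0.051
```

Request:
{"op": "move_arm", "data": {
  "increments": [
    {"dx": 0,"dy": 0,"dz": 0.0006,"spin": -0.04,"claw": 0.0},
    {"dx": 0,"dy": 0,"dz": 0,"spin": -0.04,"claw": 0.0},
    {"dx": 0,"dy": 0,"dz": 0,"spin": 0,"claw": 0.0},
    {"dx": 0,"dy": 0,"dz": 0,"spin": 0,"claw": 0.0}
  ]
}}

```text
t: 7.6
ee_pos: [0.4409, -0.0547, 0.0635]
tool_rot: [0.885, 0.466, 0.0, -0.0]
wrist_force: [2.8, 0.3, -3.0]
opening: 0.01
grasp_force: 30.0
```

```bash
python3 r.py
```

```text
t7.60 [ 0.4409 -0.0547  0.0635] yaw -0.6013 F [ 2.8  0.3 -3. ] T [ 0.097 -0.547 -0.004] op 0.0100 g 30.0 q6 0.45 e6 0.051
```

Request:
{"op": "move_arm", "data": {
  "increments": [
    {"dx": 0,"dy": 0,"dz": 0,"spin": -0.04,"claw": 0.0},
    {"dx": 0,"dy": 0,"dz": 0,"spin": -0.04,"claw": 0.0},
    {"dx": 0,"dy": 0,"dz": 0,"spin": 0,"claw": 0.0},
    {"dx": 0,"dy": 0,"dz": 0,"spin": 0,"claw": 0.0}
  ]
}}

```text
t: 7.93
ee_pos: [0.4409, -0.0548, 0.0635]
tool_rot: [0.903, 0.43, 0.0, -0.0]
wrist_force: [3.4, 1.4, -5.3]
opening: 0.0099
grasp_force: 30.0
```

```bash
python3 r.py
```

```text
t7.93 [ 0.4409 -0.0548  0.0635] yaw -0.6813 F [ 3.4  1.4 -5.3] T [ 0.163 -0.651 -0.016] op 0.0099 g 30.0 q6 0.53 e6 0.051
```

Request:
{"op": "move_arm", "data": {
  "increments": [
    {"dx": 0.0003,"dy": 0,"dz": -0.0003,"spin": -0.04,"claw": 0.0},
    {"dx": 0,"dy": 0,"dz": 0,"spin": -0.04,"claw": 0.0},
    {"dx": 0,"dy": 0,"dz": 0,"spin": 0,"claw": 0.0},
    {"dx": 0,"dy": 0,"dz": 0,"spin": 0,"claw": 0.0}
  ]
}}

```text
t: 8.27
ee_pos: [0.441, -0.0548, 0.0634]
tool_rot: [0.919, 0.394, -0.0, -0.0]
wrist_force: [2.2, 1.1, -2.7]
opening: 0.0098
grasp_force: 30.0
```

```bash
python3 r.py
```

```text
t8.27 [ 0.441  -0.0548  0.0634] yaw -0.7611 F [ 2.2  1.1 -2.7] T [ 0.28  -0.451  0.012] op 0.0098 g 30.0 q6 0.61 e6 0.051
```

Request:
{"op": "move_arm", "data": {
  "increments": [
    {"dx": 0,"dy": 0,"dz": 0,"spin": -0.04,"claw": 0.0},
    {"dx": 0,"dy": 0,"dz": 0,"spin": -0.04,"claw": 0.0},
    {"dx": 0,"dy": 0,"dz": 0,"spin": 0,"claw": 0.0},
    {"dx": 0,"dy": 0,"dz": 0,"spin": 0,"claw": 0.0}
  ]
}}

```text
t: 8.6
ee_pos: [0.441, -0.0548, 0.0635]
tool_rot: [0.934, 0.357, -0.0, -0.0]
wrist_force: [2.2, 1.5, -3.7]
opening: 0.0096
grasp_force: 30.0
```

```bash
python3 r.py
```

```text
t8.60 [ 0.441  -0.0548  0.0635] yaw -0.8411 F [ 2.2  1.5 -3.7] T [ 0.326 -0.425  0.021] op 0.0096 g 30.0 q6 0.69 e6 0.051
```

Request:
{"op": "move_arm", "data": {
  "increments": [
    {"dx": 0.0002,"dy": 0.0002,"dz": 0,"spin": -0.04,"claw": 0.0},
    {"dx": 0,"dy": 0,"dz": 0,"spin": -0.04,"claw": 0.0},
    {"dx": 0,"dy": 0,"dz": 0,"spin": 0,"claw": 0.0},
    {"dx": 0,"dy": 0,"dz": 0,"spin": 0,"claw": 0.0}
  ]
}}

```text
t: 8.93
ee_pos: [0.4411, -0.0548, 0.0635]
tool_rot: [0.948, 0.319, -0.0, -0.0]
wrist_force: [1.9, 1.1, -2.4]
opening: 0.0095
grasp_force: 30.0
```

```bash
python3 r.py
```

```text
t8.93 [ 0.4411 -0.0548  0.0635] yaw -0.9208 F [ 1.9  1.1 -2.4] T [ 0.111 -0.316 -0.002] op 0.0095 g 30.0 q6 0.77 e6 0.051
```

Request:
{"op": "move_arm", "data": {
  "increments": [
    {"dx": 0,"dy": 0,"dz": 0,"spin": -0.04,"claw": 0.0},
    {"dx": 0,"dy": 0,"dz": 0,"spin": -0.04,"claw": 0.0},
    {"dx": 0,"dy": 0,"dz": 0,"spin": 0,"claw": 0.0},
    {"dx": 0,"dy": 0,"dz": 0,"spin": 0,"claw": 0.0}
  ]
}}

```text
t: 9.27
ee_pos: [0.4411, -0.0548, 0.0635]
tool_rot: [0.96, 0.281, -0.0, -0.0]
wrist_force: [2.2, 0.3, -3.4]
opening: 0.0098
grasp_force: 30.0
```

```bash
python3 r.py
```

```text
t9.27 [ 0.4411 -0.0548  0.0635] yaw -1.0010 F [ 2.2  0.3 -3.4] T [ 0.158 -0.255  0.012] op 0.0098 g 30.0 q6 0.85 e6 0.051
```

Request:
{"op": "move_arm", "data": {
  "increments": [
    {"dx": 0,"dy": 0,"dz": 0,"spin": -0.04,"claw": 0.0},
    {"dx": 0,"dy": 0,"dz": 0,"spin": -0.04,"claw": 0.0},
    {"dx": 0,"dy": 0,"dz": 0,"spin": 0,"claw": 0.0},
    {"dx": 0,"dy": 0,"dz": 0,"spin": 0,"claw": 0.0}
  ]
}}

```text
t: 9.6
ee_pos: [0.4411, -0.0548, 0.0635]
tool_rot: [0.97, 0.242, -0.0, -0.0]
wrist_force: [1.3, 0.9, -2.8]
opening: 0.01
grasp_force: 30.0
```

```bash
python3 r.py
```

```text
t9.60 [ 0.4411 -0.0548  0.0635] yaw -1.0809 F [ 1.3  0.9 -2.8] T [ 0.081 -0.223 -0.035] op 0.0100 g 30.0 q6 0.93 e6 0.051
```

Request:
{"op": "move_arm", "data": {
  "increments": [
    {"dx": 0,"dy": 0,"dz": 0,"spin": -0.04,"claw": 0.0},
    {"dx": 0,"dy": 0,"dz": 0,"spin": -0.04,"claw": 0.0},
    {"dx": 0,"dy": 0,"dz": 0,"spin": 0,"claw": 0.0},
    {"dx": 0,"dy": 0,"dz": 0,"spin": 0,"claw": 0.0}
  ]
}}

```text
t: 9.93
ee_pos: [0.4412, -0.0548, 0.0635]
tool_rot: [0.979, 0.204, -0.0, 0.0]
wrist_force: [1.6, 1.1, -3.4]
opening: 0.0101
grasp_force: 30.0
```

```bash
python3 r.py
```

```text
t9.93 [ 0.4412 -0.0548  0.0635] yaw -1.1607 F [ 1.6  1.1 -3.4] T [ 0.108 -0.251  0.146] op 0.0101 g 30.0 q6 1.01 e6 0.141
```

The seat is met: effort rose from 0.051 to 0.141. I'll take one small step to confirm the slope.

Request:
{"op": "move_arm", "data": {
  "increments": [
    {"dx": 0,"dy": 0,"dz": 0,"spin": -0.03,"claw": 0.0},
    {"dx": 0,"dy": 0,"dz": 0,"spin": 0,"claw": 0.0},
    {"dx": 0,"dy": 0,"dz": 0,"spin": 0,"claw": 0.0},
    {"dx": 0,"dy": 0,"dz": 0,"spin": 0,"claw": 0.0}
  ]
}}

```text
t: 10.27
ee_pos: [0.4412, -0.0548, 0.0635]
tool_rot: [0.982, 0.189, -0.0, 0.0]
wrist_force: [1.6, 0.5, -5.1]
opening: 0.0093
grasp_force: 30.0
```

```bash
python3 r.py
```

```text
t10.27 [ 0.4412 -0.0548  0.0635] yaw -1.1915 F [ 1.6  0.5 -5.1] T [ 0.115 -0.101  0.133] op 0.0093 g 30.0 q6 1.04 e6 0.156
```

Request:
{"op": "move_arm", "data": {
  "increments": [
    {"dx": 0,"dy": 0,"dz": 0,"spin": 0,"claw": 0.0},
    {"dx": 0,"dy": 0,"dz": 0,"spin": 0,"claw": 0.0},
    {"dx": 0,"dy": 0,"dz": 0,"spin": 0,"claw": 0.0}
  ]
}}

```text
t: 10.52
ee_pos: [0.4412, -0.0548, 0.0635]
tool_rot: [0.982, 0.188, -0.0, 0.0]
wrist_force: [0.6, -0.1, -5.3]
opening: 0.0097
grasp_force: 30.0
```

```bash
python3 r.py
```

```text
t10.52 [ 0.4412 -0.0548  0.0635] yaw -1.1926 F [ 0.6 -0.1 -5.3] T [ 0.024 -0.111  0.158] op 0.0097 g 30.0 q6 1.04 e6 0.162
```

Request:
{"op": "move_arm", "data": {
  "increments": [
    {"dx": 0,"dy": 0,"dz": 0,"spin": -0.03,"claw": 0.0},
    {"dx": 0,"dy": 0,"dz": 0,"spin": 0,"claw": 0.0},
    {"dx": 0,"dy": 0,"dz": 0,"spin": 0,"claw": 0.0},
    {"dx": 0,"dy": 0,"dz": 0,"spin": 0,"claw": 0.0}
  ]
}}

```text
t: 10.85
ee_pos: [0.4412, -0.0548, 0.0635]
tool_rot: [0.985, 0.173, -0.0, 0.0]
wrist_force: [1.7, -0.2, -4.1]
opening: 0.0101
grasp_force: 30.0
```

```bash
python3 r.py
```

```text
t10.85 [ 0.4412 -0.0548  0.0635] yaw -1.2222 F [ 1.7 -0.2 -4.1] T [-0.046 -0.055  0.185] op 0.0101 g 30.0 q6 1.07 e6 0.212
```

The needle is home at a snug ~0.16 N·m. First touch works out at yaw −1.131, so the target yaw is +0.440.

Request:
{"op": "move_arm", "data": {
  "increments": [
    {"dx": 0,"dy": 0,"dz": 0,"spin": 0.1,"claw": 0.0},
    {"dx": 0,"dy": 0,"dz": 0,"spin": 0.1,"claw": 0.0},
    {"dx": 0,"dy": 0,"dz": 0,"spin": 0.1,"claw": 0.0},
    {"dx": 0,"dy": 0,"dz": 0,"spin": 0.1,"claw": 0.0},
    {"dx": 0,"dy": 0,"dz": 0,"spin": 0.1,"claw": 0.0},
    {"dx": 0,"dy": 0,"dz": 0,"spin": 0.1,"claw": 0.0},
    {"dx": 0,"dy": 0,"dz": 0,"spin": 0.1,"claw": 0.0},
    {"dx": 0,"dy": 0,"dz": 0,"spin": 0.1,"claw": 0.0},
    {"dx": 0,"dy": 0,"dz": 0,"spin": 0.1,"claw": 0.0},
    {"dx": 0,"dy": 0,"dz": 0,"spin": 0.1,"claw": 0.0},
    {"dx": 0,"dy": 0,"dz": 0,"spin": 0.1,"claw": 0.0},
    {"dx": 0,"dy": 0,"dz": 0,"spin": 0.1,"claw": 0.0},
    {"dx": 0,"dy": 0,"dz": 0,"spin": 0.1,"claw": 0.0},
    {"dx": 0,"dy": 0,"dz": 0,"spin": 0.1,"claw": 0.0},
    {"dx": 0,"dy": 0,"dz": 0,"spin": 0.1,"claw": 0.0},
    {"dx": 0,"dy": 0,"dz": 0,"spin": 0.08,"claw": 0.0},
    {"dx": 0,"dy": 0,"dz": 0,"spin": 0.05,"claw": 0.0},
    {"dx": 0,"dy": 0,"dz": 0,"spin": 0,"claw": 0.0},
    {"dx": 0,"dy": 0,"dz": 0,"spin": 0,"claw": 0.0},
    {"dx": 0,"dy": 0,"dz": 0,"spin": 0,"claw": 0.0}
  ]
}}

```text
t: 12.52
ee_pos: [0.4409, -0.0548, 0.0635]
tool_rot: [0.55, 0.835, -0.0, -0.0]
wrist_force: [-0.5, -0.3, -4.5]
opening: 0.0099
grasp_force: 30.0
```

```bash
python3 r.py
```

```text
t12.52 [ 0.4409 -0.0548  0.0635] yaw 0.4059 F [-0.5 -0.3 -4.5] T [-0.202  0.146 -0.025] op 0.0099 g 30.0 q6 -0.56 e6 -0.013
```

Request:
{"op": "move_arm", "data": {
  "increments": [
    {"dx": 0,"dy": 0,"dz": 0,"spin": 0.034,"claw": 0.0},
    {"dx": 0,"dy": 0,"dz": 0,"spin": 0,"claw": 0.0},
    {"dx": 0,"dy": 0,"dz": 0,"spin": 0,"claw": 0.0},
    {"dx": 0,"dy": 0,"dz": 0,"spin": 0,"claw": 0.0},
    {"dx": 0,"dy": 0,"dz": 0,"spin": 0,"claw": 0.0}
  ]
}}

```text
t: 12.93
ee_pos: [0.441, -0.0548, 0.0635]
tool_rot: [0.536, 0.845, -0.0, -0.0]
wrist_force: [-1.5, -1.1, -3.2]
opening: 0.01
grasp_force: 30.0
```

```bash
python3 r.py
```

```text
t12.93 [ 0.441  -0.0548  0.0635] yaw 0.4405 F [-1.5 -1.1 -3.2] T [-0.293  0.275 -0.01 ] op 0.0100 g 30.0 q6 -0.59 e6 -0.019
```

Request:
{"op": "move_arm", "data": {
  "increments": [
    {"dx": 0,"dy": 0,"dz": 0,"spin": 0,"claw": 0.02},
    {"dx": 0,"dy": 0,"dz": 0,"spin": 0,"claw": 0.04},
    {"dx": 0,"dy": 0,"dz": 0,"spin": 0,"claw": 0.05},
    {"dx": 0,"dy": 0,"dz": 0,"spin": 0,"claw": 0.05},
    {"dx": 0,"dy": 0,"dz": 0,"spin": 0,"claw": 0.05},
    {"dx": 0,"dy": 0,"dz": 0,"spin": 0,"claw": 0.05},
    {"dx": 0,"dy": 0,"dz": 0.02,"spin": 0,"claw": 0.05},
    {"dx": 0,"dy": 0,"dz": 0.03,"spin": 0,"claw": 0.05},
    {"dx": 0,"dy": 0,"dz": 0.04,"spin": 0,"claw": 0.05},
    {"dx": 0,"dy": 0,"dz": 0,"spin": 0,"claw": 0.05},
    {"dx": 0,"dy": 0,"dz": 0,"spin": 0,"claw": 0.05},
    {"dx": 0,"dy": 0,"dz": 0,"spin": 0,"claw": 0.05},
    {"dx": 0,"dy": 0,"dz": 0,"spin": 0,"claw": 0.05}
  ]
}}

```text
t: 14.02
ee_pos: [0.4404, -0.0546, 0.1524]
tool_rot: [0.535, 0.845, -0.001, -0.001]
wrist_force: [-0.5, 0.3, -1.3]
opening: 0.0497
grasp_force: 0.0
```

```bash
python3 r.py; python3 - <<'E'
from h import *
f=eyes.grab_frame("wrist");im=f["image"]
x0,y0=230,160;c=im[y0:y0+120,x0:x0+120]
cv2.imwrite("pics/c3.png",cv2.resize(c,(600,600),interpolation=cv2.INTER_CUBIC))
E
```

```text
t14.02 [ 0.4404 -0.0546  0.1524] yaw 0.4409 F [-0.5  0.3 -1.3] T [-0.094  0.041  0.007] op 0.0497 g 0.0 q6 -0.59 e6 0.000
```

View pics/c3.png

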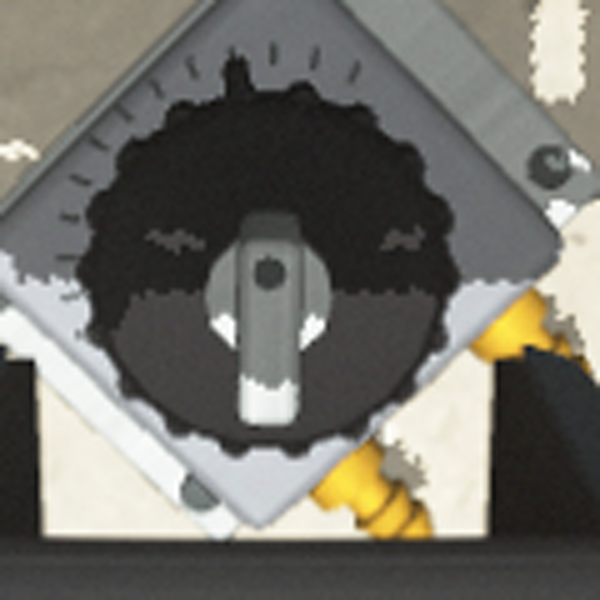

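The bar lies parallel to the fingers: dimple at (268,272), far end at (269,425). The ring lug at (237,75) sits between the same tick marks as before, and the gripper is clear, so I'm handing in.

```bash
python3 -c "
from h import *
print(workorder.sign_off())"
```

```text
the job is handed in; nothing more can be done
None
```

I turned the pilot screw clockwise until the needle seated at about 0.16 N·m, opened it a quarter turn from first touch (good to about 0.02 rad) and let go; the last picture shows the outer ring's lug at the same tick marks, and the job is handed in at about 14 s.

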